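# Shut the label scale's printer cover and key in a label

## Robot

A 6-joint arm with a two-finger parallel gripper is mounted at the origin on the work surface. World frame = base frame: x ahead of the robot, y to its left, z up, the work surface at z = 0. Lengths are in mm, angles in rad, forces in N, time in s.
With the tool pointing down it reaches from about 275 to 875 mm from the base axis. Payload 12.5 kg.
Tool frame: the origin (TCP) lies between the finger pads; the fingertips stand robot.tip_extent ahead of it and the grasp point (between the pads) lies 2 mm behind it (robot.tip_extent is the distance from the TCP to the fingertips, in mm); z points along the fingers, x is the direction in which the jaws open and shut, and the axes are right-handed (so a half turn about z gives the same grasp; the last joint's range is limited). The gripper opens to 85 mm and grips with 20 to 120 N. Pads are 22 mm wide; open, the fingers measure 114 mm over their backs; the gripper's body (76 mm by 85 mm) begins 54 mm behind the grasp point. The pads swing forward as they close: fully open they stand 13 mm farther back than shut.
Start: joints at [1.085, 0.351, 1.652, -0, 1.139, -0.085], TCP at [214.553, 506.41, 248.29] pointing down, gripper open.
Joint ranges: [-2.75, 2.75], [-0.79, 2.1], [0.01, 2.65], [-1.57, 4.71], [0.07, 3.14], [-2.87, 2.87]. Speed limits (rad/s): [2.22, 2.22, 2.79, 3.14, 3.14, 3.14].

## Interface

Orientations are given as a rotation vector (axis times angle).
In Python, from cell import robot gives the robot as it stands. The module is installed in compiled form; this text tells all that it offers.
- The arm moves only by the tool arm_command, never from a script. Its argument "commands" is a list of rows, each a list of 3 entries, a list of its own where there are three numbers: the shift along the tool's x, y, z in mm, then the turn, a rotation vector about the tool's x, y, z in degrees, then the opening, from 0 (shut) to 1 (fully open). In form: [[[tx, ty, tz], [ax, ay, az], claw], ...]. A call has 1 to 20 rows; each row is the pose to reach, as a shift and turn from the pose measured when the call began, along the tool's axes at that moment; what a row does not reach only later rows make up. A row lasts 1/10 s, in which the tool goes at most 50 mm and 8.59 degrees, less where a joint would pass 70% of its speed; a pose out of reach is approached as far as the arm can. A call with a gripper value outside its range is refused whole. The fingers move at their own pace and stop on an object; "force" is the grip in N (left out, the last holds). Time passes only in rows, so rows that repeat a pose let the fingers close. It gives the time, the measured TCP pose, the force and the opening at its end, in the units of the state.
- robot.state(): the state, without advancing time (a new reading comes with each control period).
- robot.camera(name): name is "side" or "top"; returns (picture, depth): 480x640x3 uint8, red, green, blue; 480x640 float32, mm along the optical axis (not along the pixel's ray), 0 where there is no reading.
- robot.calibration(name): a dict with "mtx" (3x3 intrinsics, pixels), "dist" ([k1, k2, p1, p2, k3] as OpenCV has them; the pictures are not rectified), "camera_from_world" (4x4, takes a point from world to camera coordinates). Camera axes: x right, y down, z forward; pixel columns grow to the right and rows downward; lengths in mm; the calibration is good to about 2 mm. A picture is of the moment at which its call begins. calibration takes no time and is no camera call.
- robot.close_job(): hands the job in, once; it reports no verdict.
The state is a dict: "clock": time; "joint_pos": joint angles; "qd": joint speeds; "tau": joint torques, N m; "eef_pos": TCP position; "tool_rot": TCP orientation; "force": force on the tool from outside, world axes, zero at the start; "torque": the same for the moment, N m; "grip_width": finger opening in mm.
Only numpy, scipy, OpenCV 4.12 (cv2) and the standard library are available. Lean on these libraries where they do the work, as an engineer would, in place of code of your own. Each camera call takes 0.05 s, during which the arm holds its last target.

## Task

A new label roll has just been put into the counter scale, and a filled tub stands on its pan waiting for its label. Push the raised printer cover down until it is fully shut, and only then press, in this order, the round tare key, the middle one of the three square product keys in the row nearest the pan, and the wide bar-shaped print key, each fully down and let up again before the next. Press no other key, and leave the tub and the loose things around the scale where they are.

Things in the scene. Friction and masses are not known exactly. Their poses are not given: they have to be found in the camera images.
- scale: label-printing counter scale, off-white, fixed to the table, 360 mm deep (x) by 370 mm wide (y). Origin on the table under its middle; +x points from the key console (robot's side) to the pan, +y to the left seen from the robot. Console at x -165..-55 mm, then a display ridge 106 mm high at x -53..-19 mm, then the pan; the printer is on the right (y -194..-76 mm), its walls 96 mm high
- console (a point): middle of the key console's surface, which slopes up towards the pan at 0.21 rad (12 degrees). Eight grey keys: at the left two rows of three square product keys, 26 mm wide, 42 mm apart (rows 41 mm apart); right of them the round tare key in the far row (nearest the pan) and the wide print key in the near row (nearest the robot)
- pan (a point): middle of the top of the steel weighing pan, 195 mm (x) by 240 mm (y), 104 mm above the table
- cover (a joint): angle of the grey printer cover, rad: 0 = fully shut (level), larger = opened upward; starts at 0.45 to 0.8. It hinges at its far (+x) edge; the free edge, nearer the robot, is raised. A friction hinge: it stays where it is left. Pushing down on its outer (upper) face shuts it with a few newtons, to a firm stop at 0
- cover_hinge (a point): middle of the cover's hinge line, 97 mm above the table; the hinge runs along the scale's y
- cover_mid (a point): middle of the cover's outer face, 65 mm from the hinge line and 12 mm out from it (moves with the cover). The cover is a plate 130 mm from hinge to free edge, plus a 10 mm thumb tab, and 116 mm wide; shut, its outer face is 109 mm above the table (107 mm near its rim)
- tare (a joint): travel of the round tare key, m: 0 = up, 0.004 = fully down. Every key stands 9 mm proud and slides 4 mm square to the slope against a spring (1.2 N to start, 4 N at the bottom, then a firm stop) and springs up when let go. A closed finger tip pointing straight down on its centre presses it well
- tare_top (a point): centre of the top of the round tare key, 28 mm across (moves with the key); its z axis is the outward normal of the key
- far_middle (a joint): travel of the middle square key in the far row (nearest the pan): 0 = up, 0.004 = fully down
- far_middle_top (a point): centre of the top of that square product key, 26 by 26 mm (moves with the key)
- print (a joint): travel of the wide bar-shaped print key: 0 = up, 0.004 = fully down
- print_top (a point): centre of the top of the print key, 26 mm (x) by 60 mm (y) (moves with the key)
- far_left (a joint): travel of the square key at the left of the far row, 42 mm to the left of the middle one; not to be pressed
- far_right (a joint): travel of the square key at the right of the far row, 42 mm to the right of the middle one; not to be pressed
- near_left (a joint): travel of the left square key of the near row (41 mm nearer the robot than the far row); not to be pressed
- near_middle (a joint): travel of the middle square key of the near row; not to be pressed
- near_right (a joint): travel of the right square key of the near row; not to be pressed
- tub: closed round tub of dip with a pale lid, 117 mm across, 44 mm high, loose on the weighing pan, its top 148 mm above the table; origin at the centre of its underside. To be left alone
- core: cardboard core of the old label roll, a tube 48 mm across and 58 mm high standing on the table to the left of the scale; origin at the centre of its underside. To be left alone
- cup: small open portion cup, 66 mm across and 36 mm high, on the table to the left of the scale; origin at the centre of its underside. To be left alone
- marker: marker pen 125 mm long and 16 mm thick, lying on the table to the right of the scale; origin under its middle, x along the pen. To be left alone

How it is judged:
By the outcome, as a careful person would: the job done as asked, in the order asked, and still so for the second after the job is handed in, with the robot touching nothing.
It also fails if it takes over 54 s, if anything falls off the work surface, if the arm or the gripper's body presses on something with over 40 N, if the wrist force passes 120 N, or if a joint passes its speed limit or range.

## Working session

There is one attempt and no reset: what is moved stays moved. The work goes in short steps, Python scripts to look and compute and a tool call to move; the robot and the scene stay as the last step left them, time stands still between calls to the robot, and variables do not carry over. Pictures are saved under pics/ and viewed, and the job is handed in when it is done.

Besides the shell and the picture viewer there is one more tool, called in YAML: its name, and indented under it one key for each argument. arm_command: Moves the arm, as the interface text tells. Its arguments: {"type":"object","properties":{"commands":{"type":"array"},"force":{"type":"number"}},"required":["commands"]}

```bash
mkdir -p pics
python3 - <<'E'
from cell import robot
import cv2,numpy as np
s=robot.state();print(s)
print([a for a in dir(robot) if a[0]!='_'], getattr(robot,'tip_extent',None))
for n in("side","top"):
    p,d=robot.camera(n);cv2.imwrite(f"pics/{n}0.png",p[:,:,::-1]);np.savez(f"{n}0.npz",p=p,d=d)
    c=robot.calibration(n);print(n,c)
E
```

```text
{'clock': 0.0, 'joint_pos': array([ 1.08540004e+00,  3.51225736e-01,  1.65241510e+00,  4.42768485e-06,
        1.13908231e+00, -8.45882866e-02]), 'qd': array([-6.58225163e-04, -1.41570454e-04, -2.99187623e-05,  1.15791848e-03,
       -9.82122828e-04,  9.53330459e-04]), 'tau': array([ 2.40854075e-03, -5.06109095e+01, -2.91399068e+01,  9.09388336e-05,
        4.51485015e-03,  1.52265511e-05]), 'eef_pos': array([214.41745692, 506.15499175, 247.7675748 ]), 'tool_rot': array([ 2.61874592e+00,  1.73447004e+00, -1.56080076e-03]), 'force': array([ 0.27029516, -0.2706149 , -0.1908498 ]), 'torque': array([-0.01696164,  0.01342905,  0.00695048]), 'grip_width': 85.41270338819226}
['PlanningError', 'calibration', 'camera', 'close_job', 'state', 'tip_extent'] 17.0
side {'mtx': array([[562.48985182,   0.        , 318.30432581],
       [  0.        , 562.48985182, 249.47813937],
       [  0.        ,   0.        ,   1.        ]]), 'dist': array([-0.1233216,  0.       ,  0.       ,  0.       ,  0.       ]), 'camera_from_world': array([[-8.99149065e-01, -4.37455996e-01, -1.27754140e-02,
         5.316
[... 180 characters left out ...]
,
       [ 0.00000000e+00,  0.00000000e+00,  0.00000000e+00,
         1.00000000e+00]])}
top {'mtx': array([[441.34533793,   0.        , 316.79901887],
       [  0.        , 441.34533793, 238.33380458],
       [  0.        ,   0.        ,   1.        ]]), 'dist': array([-0.00491879,  0.        ,  0.        ,  0.        ,  0.        ]), 'camera_from_world': array([[-1.18028989e-02, -9.99885140e-01,  9.50783459e-03,
         2.65997679e+01],
       [-9.92001351e-01,  1.05137218e-02, -1.25788634e-01,
         6.10372834e+02],
       [ 1.25674223e-01, -1.09164553e-02, -9.92011502e-01,
         1.05812097e+03],
       [ 0.00000000e+00,  0.00000000e+00,  0.00000000e+00,
         1.00000000e+00]])}
```

View pics/top0.png

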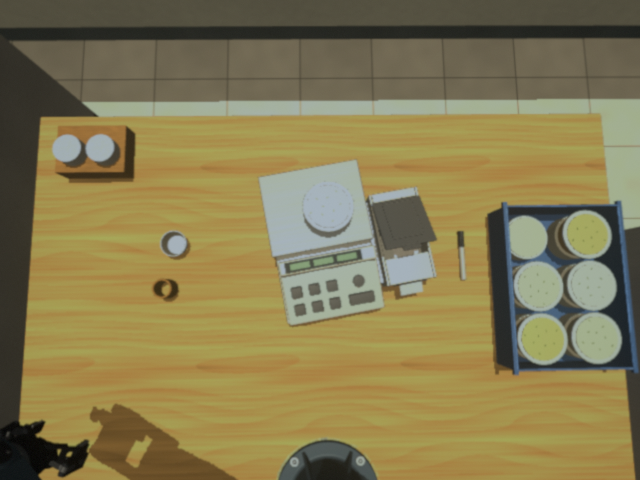

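View pics/side0.png

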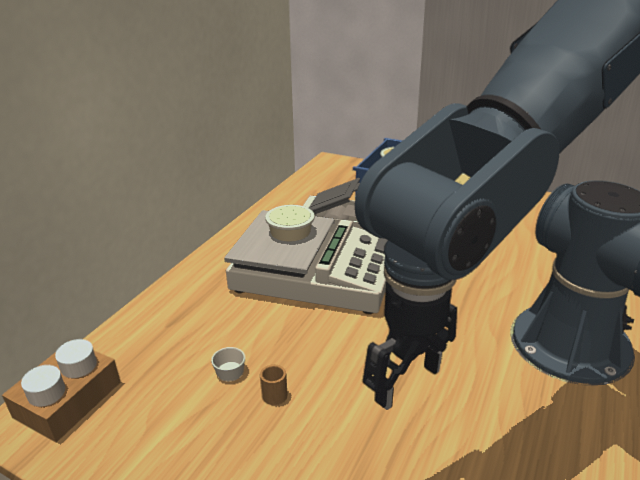

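```bash
cat > h.py <<'E'
from cell import robot
import cv2,numpy as np
def ray(n,uv):
    c=robot.calibration(n);p=cv2.undistortPoints(np.float64(uv).reshape(-1,1,2),c["mtx"],c["dist"]).reshape(-1,2)
    return np.c_[p,np.ones(len(p))],c["camera_from_world"]
def by_depth(n,uv,z):
    r,T=ray(n,uv);P=r*np.reshape(z,(-1,1));return (P-T[:3,3])@T[:3,:3]
def by_plane(n,uv,h):
    r,T=ray(n,uv);d=r@T[:3,:3];o=-T[:3,:3].T@T[:3,3];return o+d*((np.reshape(h,(-1,1))-o[2])/d[:,2:3])
E
python3 - <<'E'
from h import *
f=np.load("top0.npz");p,d=f["p"],f["d"]
cv2.imwrite("pics/topcrop.png",cv2.resize(p[150:335,250:450,::-1],None,fx=4,fy=4,interpolation=cv2.INTER_CUBIC)[:600*2][:, :800])
m=((p.max(2)<125)&(p.max(2).astype(int)-p.min(2)<40)).astype(np.uint8);m[:, :280]=0;m[:,390:]=0;m[:268]=0;m[318:]=0
n,l,st,c=cv2.connectedComponentsWithStats(m)
for i in range(1,n):
    if st[i,4]<25: continue
    z=np.median(d[l==i]);print(i,st[i],c[i].round(1),z,by_depth("top",c[i],z).round(1))
E
```

```text
1 [285 268  29   6  81] [296.  269.8] 1016.62885 [[529.2  69.3 108.1]]
2 [381 268   9  19  69] [383.7 278.6] 1050.1841 [[ 507.9 -137.9   73.9]]
6 [353 275  11  12 104] [358.2 280.4] 1031.7844 [[503.8 -75.2  91.2]]
7 [326 280  12  12 116] [331.7 285.3] 1029.701 [[493.2 -13.2  91.3]]
8 [309 283  12  12 119] [314.2 288.7] 1027.9535 [[485.7  27.7  91.6]]
9 [291 286  12  13 124] [296.5 292.1] 1026.8257 [[478.3  69.1  91.4]]
10 [349 290  26  15 281] [361.6 297.3] 1035.4652 [[464.4 -83.2  82.6]]
11 [329 297  12  12 119] [334.9 302.5] 1033.911 [[453.  -20.4  82. ]]
12 [312 300  12  12 118] [317.4 305.8] 1031.9471 [[445.9  20.6  82.6]]
13 [294 304  12  12 118] [299.8 309.3] 1030.3701 [[438.3  61.9  82.8]]
```

View pics/topcrop.png

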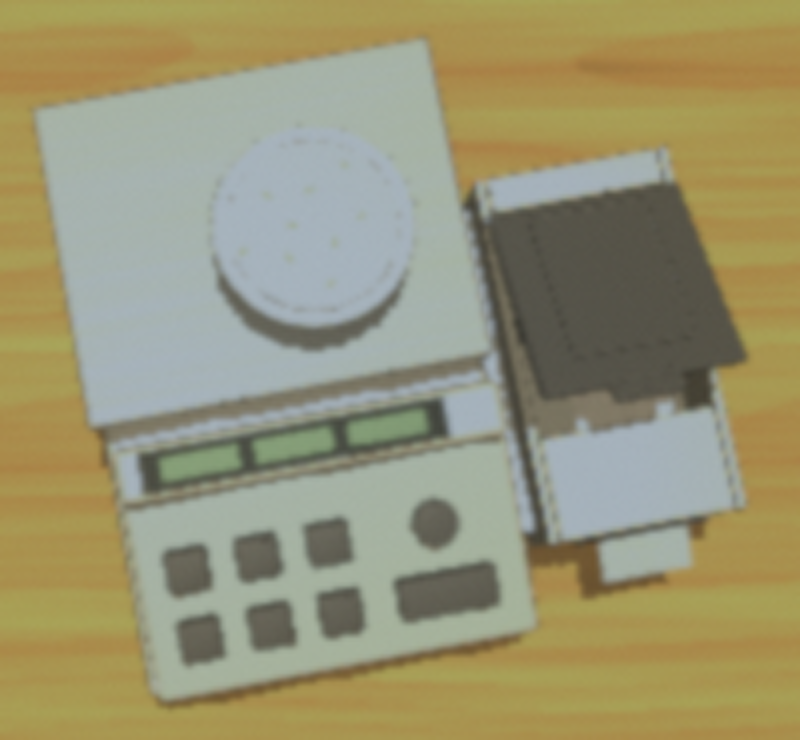

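Run:
```python
from h import *
f=np.load("top0.npz");p,d=f["p"],f["d"]
yaw=np.arctan2(14.9+ (14.7),82.3*2); print("yaw",yaw,np.degrees(yaw))
R=np.array([[np.cos(yaw),-np.sin(yaw)],[np.sin(yaw),np.cos(yaw)]])
m=((p.max(2)<120)&(p.max(2).astype(int)-p.min(2)<40)).astype(np.uint8);m[:, :372]=0;m[:,440:]=0;m[:192]=0;m[252:]=0
m=cv2.erode(m,np.ones((3,3),np.uint8))
n,l,st,c=cv2.connectedComponentsWithStats(m)
i=1+np.argmax(st[1:,4]);print(st[i])
v,u=np.nonzero(l==i)
P=by_depth("top",np.c_[u,v],d[v,u])
Q=P.copy();Q[:,:2]=P[:,:2]@R   # rotated to scale axes, world origin
A=np.c_[Q[:,:2],np.ones(len(Q))]
ok=np.ones(len(Q),bool)
for k in range(5):
    co=np.linalg.lstsq(A[ok],Q[ok,2],rcond=None)[0];r=Q[:,2]-A@co;ok=abs(r)<4
print("plane",co,"angle",np.arctan(-co[0]),ok.sum(),len(ok),r[ok].std())
q=Q[ok];print("x",np.percentile(q[:,0],[0,1,50,99,100]),"y",np.percentile(q[:,1],[0,1,50,99,100]),"z",np.percentile(q[:,2],[0,1,50,99,100]))
for nme,c_ in dict(tare=(503.8,-75.2),fm=(485.7,27.7),pr=(464.4,-83.2),fl=(478.3,69.1),nm=(445.9,20.6)).items(): print(nme,np.array(c_)@R)
# printer wall top & pan corners
for nme,uv in dict(panfl=(259.3,178),panfr=(356.8,160.5),pann=(272.8,256),pannr=(371.5,238)).items(): print(nme,by_plane("top",[uv],104)[:,:2]@R)
for nme,uv in dict(prfarR=(417,188),prfarL=(369,197),prnearL=(386.5,285.5),prnearR=(436,276.5)).items(): print(nme,by_plane("top",[uv],96)[:,:2]@R)
```

```text
yaw 0.17792816256299343 10.19453277137714
[ 373  197   62   54 2587]
plane [-5.07816019e-01  7.83873851e-03  4.43041162e+02] angle 0.4698808553125679 2219 2587 1.8317097963218647
x [527.3770502  531.47393284 588.84115322 648.90405599 650.54614893] y [-338.90971678 -337.02243277 -282.26582641 -228.09366197 -226.52753176] z [107.02629153 109.29804798 142.19257519 169.28123982 173.28146635]
tare [ 482.53654791 -163.18075845]
fm [482.93465768 -58.70175812]
pr [ 442.34264876 -164.08101989]
fl [482.97890539 -16.64562846]
nm [442.50636527 -58.64543199]
panfl [[763.76429391  20.38328744]]
panfr [[ 762.72069543 -215.76400263]]
pann [[574.99082902  21.65838862]]
pannr [[ 573.24392847 -212.22176477]]
prfarR [[ 671.73481518 -345.21851188]]
prfarL [[ 671.65331006 -227.71144674]]
prnearL [[ 458.46777092 -225.08258248]]
prnearR [[ 457.07409801 -343.11840497]]
```

```bash
cat >> h.py <<'E'
from scipy.spatial.transform import Rotation as Ro
yaw=0.178
Rz=np.array([[np.cos(yaw),-np.sin(yaw)],[np.sin(yaw),np.cos(yaw)]])
def plan(q,tipz,ext=None):
    s=robot.state();ext=robot.tip_extent if ext is None else ext
    T=np.r_[Rz@np.array(q),tipz+ext]
    R0=Ro.from_rotvec(s["tool_rot"]); R1=Ro.from_matrix(np.c_[np.r_[Rz[:,0],0],np.r_[Rz[:,0][1],-Rz[:,0][0],0],[0,0,-1]])
    print("t",s["clock"],"eef",s["eef_pos"].round(1),"q",(Rz.T@s["eef_pos"][:2]).round(1),"tipz",(s["eef_pos"][2]-ext).round(1),"F",s["force"].round(1),"grip",s["grip_width"].round(1),"ext",robot.tip_extent)
    print("shift",R0.inv().apply(T-s["eef_pos"]).round(1),"turn",np.degrees((R0.inv()*R1).as_rotvec()).round(2),"world T",T.round(1))
E
python3 -c "
from h import *
plan((555,-284),195)"
```

```text
Traceback (most recent call last):
  File "h.py", line 17, in plan
    print("t",s["clock"],"eef",s["eef_pos"].round(1),"q",(Rz.T@s["eef_pos"][:2]).round(1),"tipz",(s["eef_pos"][2]-ext).round(1),"F",s["force"].round(1),"grip",s["grip_width"].round(1),"ext",robot.tip_extent)
                                                                                                                                                               ^^^^^^^^^^^^^^^^^^^^^
AttributeError: 'float' object has no attribute 'round'
```

```bash
sed -i 's/s\["grip_width"\].round(1)/round(float(s["grip_width"]),1)/' h.py
python3 -c "
from h import *
plan((555,-284),195)"
```

```text
t 0.1 eef [214.4 506.2 247.8] q [300.7 460.2] tipz 230.8 F [ 0.2  0.2 -0.2] grip 85.0 ext 17.0
shift [-483.8  620.    36.3] turn [2.000e-02 6.000e-02 5.684e+01] world T [ 596.5 -181.2  212. ]
```

arm_command:
  commands:
    - [[-484,620,20],[0,0,57],0]
    - [[-484,620,20],[0,0,57],0]
    - [[-484,620,20],[0,0,57],0]
    - [[-484,620,20],[0,0,57],0]
    - [[-484,620,20],[0,0,57],0]
    - [[-484,620,20],[0,0,57],0]
    - [[-484,620,20],[0,0,57],0]
    - [[-484,620,20],[0,0,57],0]
    - [[-484,620,20],[0,0,57],0]
    - [[-484,620,20],[0,0,57],0]
    - [[-484,620,20],[0,0,57],0]
    - [[-484,620,20],[0,0,57],0]
    - [[-484,620,20],[0,0,57],0]
    - [[-484,620,20],[0,0,57],0]
    - [[-484,620,20],[0,0,57],0]
    - [[-484,620,20],[0,0,57],0]
    - [[-484,620,20],[0,0,57],0]
    - [[-484,620,20],[0,0,57],0]
    - [[-484,620,20],[0,0,57],0]
    - [[-484,620,20],[0,0,57],0]
  force: 40

```text
clock: 2.1
eef_pos: [596.2, -180.3, 228.5]
tool_rot: [3.129, 0.277, -0.001]
force: [0.1, 0.3, 0.2]
grip_width: -0.1
```

```bash
python3 -c "
from h import *
plan((555,-284),109)
p,d=robot.camera('top');cv2.imwrite('pics/top1.png',p[:,:,::-1])"
```

```text
t 2.1 eef [ 596.2 -180.3  228.5] q [ 554.8 -283. ] tipz 211.5 F [0.1 0.3 0.2] grip -0.1 ext 17.0
shift [  0.2   0.9 102.5] turn [ 0.04  0.04 -0.09] world T [ 596.5 -181.2  126. ]
```

View pics/top1.png

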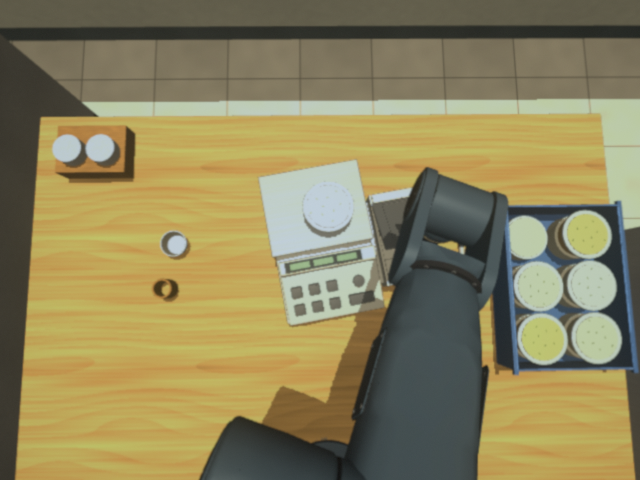

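arm_command:
  commands:
    - [[0,0,15],[0,0,0],0]
    - [[0,0,30],[0,0,0],0]
    - [[0,0,38],[0,0,0],0]
    - [[0,0,44],[0,0,0],0]
    - [[0,0,49],[0,0,0],0]
    - [[0,0,54],[0,0,0],0]
    - [[0,0,59],[0,0,0],0]
    - [[0,0,64],[0,0,0],0]
    - [[0,0,69],[0,0,0],0]
    - [[0,0,74],[0,0,0],0]
    - [[0,0,79],[0,0,0],0]
    - [[0,0,84],[0,0,0],0]
    - [[0,0,88],[0,0,0],0]
    - [[0,0,92],[0,0,0],0]

```text
clock: 3.55
eef_pos: [596.2, -180.5, 136.2]
tool_rot: [3.129, 0.277, -0.001]
force: [-0.6, -0.2, 0.7]
grip_width: -0.2
```

```bash
python3 -c "
from h import *
plan((555,-284),109)
for n in ('side','top'):
  p,d=robot.camera(n);cv2.imwrite(f'pics/{n}2.png',p[:,:,::-1])"
```

```text
t 3.55 eef [ 596.2 -180.5  136.2] q [ 554.8 -283.2] tipz 119.2 F [-0.6 -0.2  0.7] grip -0.2 ext 17.0
shift [ 0.2  0.8 10.2] turn [ 0.05  0.04 -0.1 ] world T [ 596.5 -181.2  126. ]
```

View pics/side2.png

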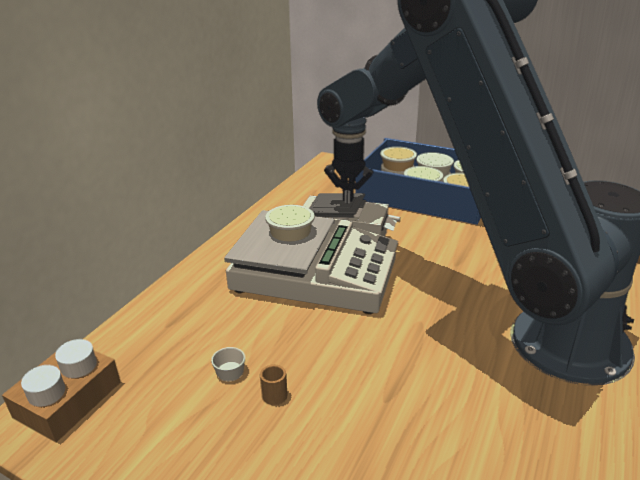

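arm_command:
  commands:
    - [[0,1,2],[0,0,0],0]
    - [[0,1,4],[0,0,0],0]
    - [[0,1,6],[0,0,0],0]
    - [[0,1,8],[0,0,0],0]
    - [[0,1,9],[0,0,0],0]
    - [[0,1,9.5],[0,0,0],0]

```text
clock: 4.25
eef_pos: [596.2, -181.4, 126.3]
tool_rot: [3.129, 0.276, -0.002]
force: [-0.9, -0.2, -0.1]
grip_width: -0.1
```

arm_command:
  commands:
    - [[0,0,1],[0,0,0],0]
    - [[0,0,1.5],[0,0,0],0]
    - [[0,0,2],[0,0,0],0]

```text
clock: 4.55
eef_pos: [596.2, -181.3, 124.3]
tool_rot: [3.129, 0.277, -0.002]
force: [-0.7, -0.6, 0.5]
grip_width: -0.1
```

arm_command:
  commands:
    - [[0,0,1],[0,0,0],0]
    - [[0,0,2],[0,0,0],0]
    - [[0,0,3],[0,0,0],0]
    - [[0,0,3],[0,0,0],0]

```text
clock: 4.95
eef_pos: [596.4, -181.4, 123.7]
tool_rot: [3.128, 0.277, -0.001]
force: [-8.9, 3.5, 23.9]
grip_width: -0.2
```

```bash
python3 -c "
from h import *
plan((555,-284),109)
p,d=robot.camera('side');cv2.imwrite('pics/side3.png',cv2.resize(p[150:270,270:430,::-1],None,fx=5,fy=5,interpolation=cv2.INTER_CUBIC))"
```

```text
t 4.95 eef [ 596.4 -181.4  123.7] q [ 554.8 -284.1] tipz 106.7 F [-8.9  3.5 23.9] grip -0.2 ext 17.0
shift [ 0.2 -0.1 -2.3] turn [ 0.05  0.03 -0.09] world T [ 596.5 -181.2  126. ]
```

View pics/side3.png

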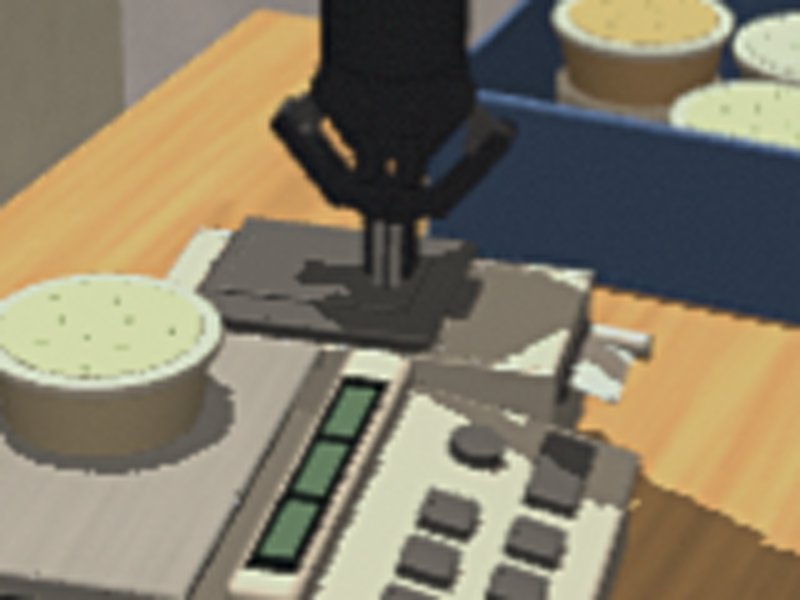

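arm_command:
  commands:
    - [[0,0,-8],[0,0,0],0]
    - [[0,0,-25],[0,0,0],0]
    - [[0,0,-50],[0,0,0],0]

```text
clock: 5.3
eef_pos: [595.8, -181.2, 173.4]
tool_rot: [3.129, 0.277, -0.003]
force: [-0.1, 0.9, -0.3]
grip_width: -0.2
```

```bash
python3 -c "
from h import *
plan((482.6,-163.2),110)"
```

```text
t 5.3 eef [ 595.8 -181.2  173.4] q [ 554.4 -283.8] tipz 156.4 F [-0.1  0.9 -0.3] grip -0.2 ext 17.0
shift [ -71.9 -120.5   46.6] turn [-0.01  0.13 -0.09] world T [503.9 -75.2 127. ]
```

arm_command:
  commands:
    - [[-24,-40,0],[0,0,0],0]
    - [[-48,-80,0],[0,0,0],0]
    - [[-72,-120.5,0],[0,0,0],0]
    - [[-72,-120.5,20],[0,0,0],0]
    - [[-72,-120.5,42],[0,0,0],0]
    - [[-72,-120.5,42],[0,0,0],0]

```text
clock: 5.9
eef_pos: [502.6, -74.7, 129.9]
tool_rot: [-3.128, -0.277, 0.009]
force: [0.4, -0.1, 0.2]
grip_width: -0.3
```

```bash
python3 -c "
from h import *
plan((482.6,-163.2),91.4)
p,d=robot.camera('side');cv2.imwrite('pics/side4.png',cv2.resize(p[150:270,270:430,::-1],None,fx=5,fy=5,interpolation=cv2.INTER_CUBIC));np.savez('side4.npz',p=p,d=d)
p,d=robot.camera('top');cv2.imwrite('pics/top4.png',p[:,:,::-1])
"
```

```text
t 5.9 eef [502.6 -74.7 129.9] q [ 481.4 -162.5] tipz 112.9 F [ 0.4 -0.1  0.2] grip -0.3 ext 17.0
shift [ 1.3  0.8 21.5] turn [-0.09  0.31 -0.07] world T [503.9 -75.2 108.4]
```

View pics/side4.png

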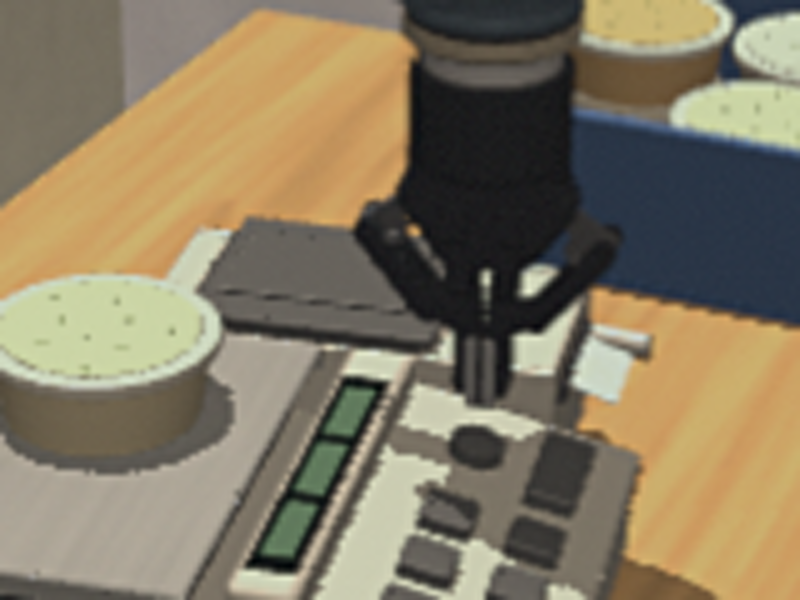

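View pics/top4.png

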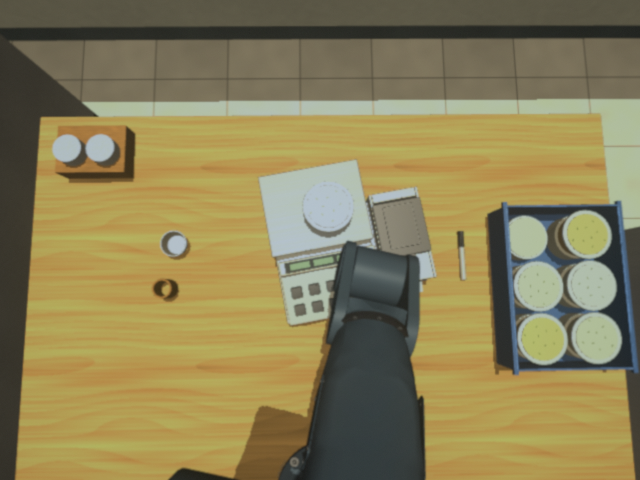

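```bash
python3 -c "
from h import *
d=np.load('side4.npz')['d']
v,u=np.mgrid[150+46:150+58,270+50:270+70];v=v.ravel();u=u.ravel()
P=by_depth('side',np.c_[u,v],d[v,u]);P[:,:2]=P[:,:2]@Rz
A=np.c_[P[:,:2]-[600,-284],np.ones(len(P))];co=np.linalg.lstsq(A,P[:,2],rcond=None)[0];print(co,(P[:,2]-A@co).std(),P.min(0),P.max(0))
p,d=robot.camera('top')
v,u=np.mgrid[200:243,382:422];v=v.ravel();u=u.ravel()
P=by_depth('top',np.c_[u,v],d[v,u]);P[:,:2]=P[:,:2]@Rz
P=P[abs(P[:,2]-108)<12]
A=np.c_[P[:,:2]-[600,-284],np.ones(len(P))];co=np.linalg.lstsq(A,P[:,2],rcond=None)[0];print(co,(P[:,2]-A@co).std(),len(P),P.min(0),P.max(0))
"
```

```text
[ -0.11725005   0.4557343  113.56794631] 9.847160277316323 [ 262.65847396 -338.19043594  103.93572628] [637.89972437 991.41415397 770.21519567]
[-2.05451985e-02  4.29646731e-03  1.09366575e+02] 2.298507554660469 1701 [ 541.94751507 -342.86252808   96.2147343 ] [ 658.24165411 -233.89372029  115.44247212]
```

```bash
python3 -c "
from h import *
for n in ('top','side'):
  p,d=robot.camera(n)
  v,u=np.mgrid[0:480,0:640];v=v.ravel();u=u.ravel();k=d[v,u]>0;v=v[k];u=u[k]
  P=by_depth(n,np.c_[u,v],d[v,u]);P[:,:2]=P[:,:2]@Rz
  k=(P[:,0]>540)&(P[:,0]<640)&(P[:,1]>-332)&(P[:,1]<-236)&(abs(P[:,2]-108)<12);P=P[k]
  for j in range(3):
    A=np.c_[P[:,:2]-[600,-284],np.ones(len(P))];co=np.linalg.lstsq(A,P[:,2],rcond=None)[0];r=P[:,2]-A@co;P=P[abs(r)<3*r.std()]
  print(n,co.round(4),r.std(),len(P),[P[(P[:,0]>a)&(P[:,0]<a+20),2].mean().round(1) for a in range(540,640,20)])
"
```

```text
top [8.000000e-04 9.000000e-04 1.096263e+02] 1.9996405441169496 1718 [np.float64(109.6), np.float64(109.5), np.float64(109.7), np.float64(109.5), np.float64(109.7)]
side [ 1.300000e-03 -1.370000e-02  1.078904e+02] 1.6800659087089451 543 [np.float64(107.5), np.float64(107.4), np.float64(108.0), np.float64(107.9), np.float64(107.8)]
```

arm_command:
  commands:
    - [[1.3,1,4],[0,0,0],0]
    - [[1.3,1,10],[0,0,0],0]
    - [[1.3,1,14],[0,0,0],0]
    - [[1.3,1,17],[0,0,0],0]
    - [[1.3,1,19],[0,0,0],0]
    - [[1.3,1,20],[0,0,0],0]
    - [[1.3,1,20.5],[0,0,0],0]

```text
clock: 6.85
eef_pos: [505.8, -76.2, 112.0]
tool_rot: [3.129, 0.276, -0.001]
force: [-0.1, 0.9, 0.1]
grip_width: 0.0
```

arm_command:
  commands:
    - [[-1.7,-1.3,0],[0,0,0],0]
    - [[-1.7,-1.3,1],[0,0,0],0]
    - [[-1.7,-1.3,2],[0,0,0],0]
    - [[-1.7,-1.3,3],[0,0,0],0]
    - [[-1.7,-1.3,3],[0,0,0],0]

```text
clock: 7.35
eef_pos: [503.8, -75.2, 108.8]
tool_rot: [3.129, 0.276, -0.002]
force: [-0.3, -0.1, -0.7]
grip_width: -0.1
```

Tip at 91.8, no contact yet; continue in small steps.

arm_command:
  commands:
    - [[0,0,1],[0,0,0],0]
    - [[0,0,2],[0,0,0],0]
    - [[0,0,2],[0,0,0],0]

```text
clock: 7.65
eef_pos: [504.1, -75.2, 106.9]
tool_rot: [3.129, 0.276, -0.001]
force: [1.3, 0.4, 1.2]
grip_width: -0.2
```

arm_command:
  commands:
    - [[0,0,1],[0,0,0],0]
    - [[0,0,2],[0,0,0],0]
    - [[0,0,2],[0,0,0],0]

```text
clock: 7.95
eef_pos: [504.4, -75.3, 105.0]
tool_rot: [3.129, 0.276, 0.001]
force: [1.3, 0.9, 3.2]
grip_width: 0.1
```

arm_command:
  commands:
    - [[0,0,1],[0,0,0],0]
    - [[0,0,2],[0,0,0],0]
    - [[0,0,2],[0,0,0],0]

```text
clock: 8.25
eef_pos: [504.8, -75.2, 103.8]
tool_rot: [3.129, 0.276, 0.002]
force: [-1.4, 1.5, 14.3]
grip_width: -0.1
```

arm_command:
  commands:
    - [[0,0,0.5],[0,0,0],0]
    - [[-0.5,0,-3],[0,0,0],0]
    - [[-0.5,0,-12],[0,0,0],0]
    - [[-0.5,0,-28],[0,0,0],0]
    - [[-0.5,0,-28],[0,0,0],0]
    - [[-0.5,0,-28],[0,0,0],0]

```text
clock: 8.85
eef_pos: [504.1, -75.3, 131.7]
tool_rot: [3.129, 0.276, 0.002]
force: [0.2, -0.1, 0.6]
grip_width: -0.3
```

```bash
python3 -c "
from h import *
plan((482.9,-58.7),93)"
```

```text
t 8.85 eef [504.1 -75.3 131.7] q [ 482.8 -163.4] tipz 114.7 F [ 0.2 -0.1  0.6] grip -0.3 ext 17.0
shift [-1.000e-01 -1.047e+02  2.160e+01] turn [ 0.06 -0.07 -0.11] world T [485.7  27.7 110. ]
```

arm_command:
  commands:
    - [[0,-35,0],[0,0,0],0]
    - [[0,-70,0],[0,0,0],0]
    - [[0,-104.7,0],[0,0,0],0]
    - [[0,-104.7,0],[0,0,0],0]
    - [[0,-104.7,0],[0,0,0],0]
    - [[0,-104.7,8],[0,0,0],0]
    - [[0,-104.7,15],[0,0,0],0]
    - [[0,-104.7,19],[0,0,0],0]
    - [[0,-104.7,21],[0,0,0],0]
    - [[0,-104.7,21],[0,0,0],0]

```text
clock: 9.85
eef_pos: [485.7, 27.5, 110.2]
tool_rot: [3.129, 0.276, 0.001]
force: [-0.5, -0.4, -0.0]
grip_width: 0.1
```

```bash
python3 -c "
from h import *
plan((482.9,-58.7),87)
p,d=robot.camera('side');cv2.imwrite('pics/side5.png',cv2.resize(p[150:270,270:430,::-1],None,fx=5,fy=5,interpolation=cv2.INTER_CUBIC))"
```

```text
t 9.85 eef [485.7  27.5 110.2] q [482.9 -58.9] tipz 93.2 F [-0.5 -0.4 -0. ] grip 0.1 ext 17.0
shift [ 0.  -0.2  6.2] turn [ 0.05 -0.03 -0.13] world T [485.7  27.7 104. ]
```

View pics/side5.png

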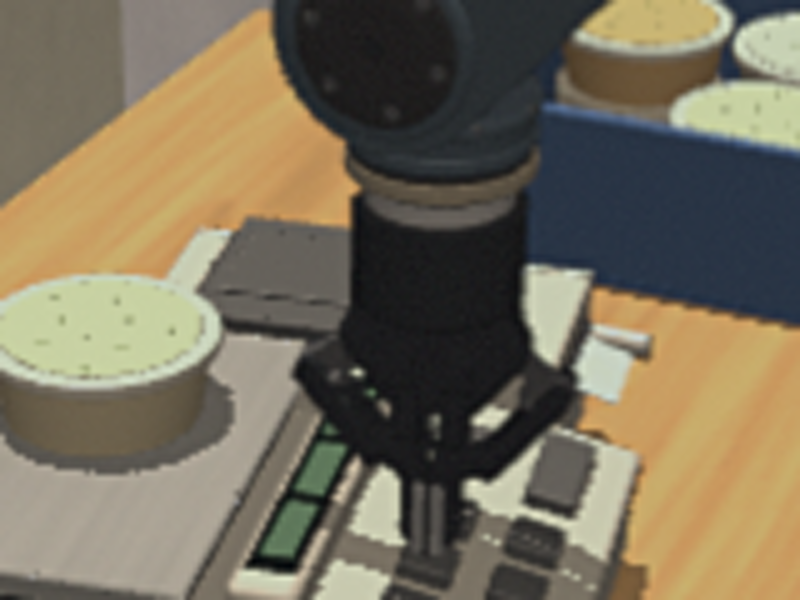

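arm_command:
  commands:
    - [[0,0,1.5],[0,0,0],0]
    - [[0,0,3],[0,0,0],0]
    - [[0,0,4],[0,0,0],0]
    - [[0,0,5],[0,0,0],0]
    - [[0,0,6],[0,0,0],0]
    - [[0,0,6],[0,0,0],0]

```text
clock: 10.5
eef_pos: [486.2, 27.6, 104.6]
tool_rot: [3.128, 0.276, 0.003]
force: [1.3, 0.4, 4.6]
grip_width: 0.1
```

arm_command:
  commands:
    - [[0,0,1],[0,0,0],0]
    - [[0,0,2],[0,0,0],0]
    - [[0,0,2],[0,0,0],0]

```text
clock: 10.8
eef_pos: [486.6, 27.6, 103.7]
tool_rot: [3.128, 0.276, 0.005]
force: [-2.7, 0.9, 18.1]
grip_width: 0.1
```

arm_command:
  commands:
    - [[-0.5,0,-3],[0,0,0],0]
    - [[-0.5,0,-12],[0,0,0],0]
    - [[-0.5,0,-28],[0,0,0],0]
    - [[-0.5,0,-28],[0,0,0],0]
    - [[-0.5,0,-28],[0,0,0],0]

```text
clock: 11.3
eef_pos: [485.8, 27.6, 131.5]
tool_rot: [3.128, 0.276, 0.005]
force: [-0.3, 0.3, 0.6]
grip_width: -0.1
```

```bash
python3 -c "
from h import *
plan((442.3,-164),84)"
```

```text
t 11.3 eef [485.8  27.6 131.5] q [483.  -58.9] tipz 114.5 F [-0.3  0.3  0.6] grip -0.1 ext 17.0
shift [-40.6 105.2  30.5] turn [ 0.08 -0.17 -0.12] world T [464.3 -83.1 101. ]
```

arm_command:
  commands:
    - [[-13,35,0],[0,0,0],0]
    - [[-27,70,0],[0,0,0],0]
    - [[-40.5,105,0],[0,0,0],0]
    - [[-40.5,105,0],[0,0,0],0]
    - [[-40.5,105,0],[0,0,0],0]
    - [[-40.5,105,10],[0,0,0],0]
    - [[-40.5,105,20],[0,0,0],0]
    - [[-40.5,105,26],[0,0,0],0]
    - [[-40.5,105,30],[0,0,0],0]
    - [[-40.5,105,30],[0,0,0],0]

```text
clock: 12.3
eef_pos: [464.2, -82.6, 100.8]
tool_rot: [3.129, 0.277, 0.003]
force: [0.2, -0.4, -0.4]
grip_width: -0.1
```

```bash
python3 -c "
from h import *
plan((442.3,-164),79)
p,d=robot.camera('side');cv2.imwrite('pics/side6.png',cv2.resize(p[150:270,270:430,::-1],None,fx=5,fy=5,interpolation=cv2.INTER_CUBIC))"
```

```text
t 12.3 eef [464.2 -82.6 100.8] q [ 442.2 -163.4] tipz 83.8 F [ 0.2 -0.4 -0.4] grip -0.1 ext 17.0
shift [0.1 0.6 4.8] turn [ 0.05 -0.11 -0.1 ] world T [464.3 -83.1  96. ]
```

View pics/side6.png

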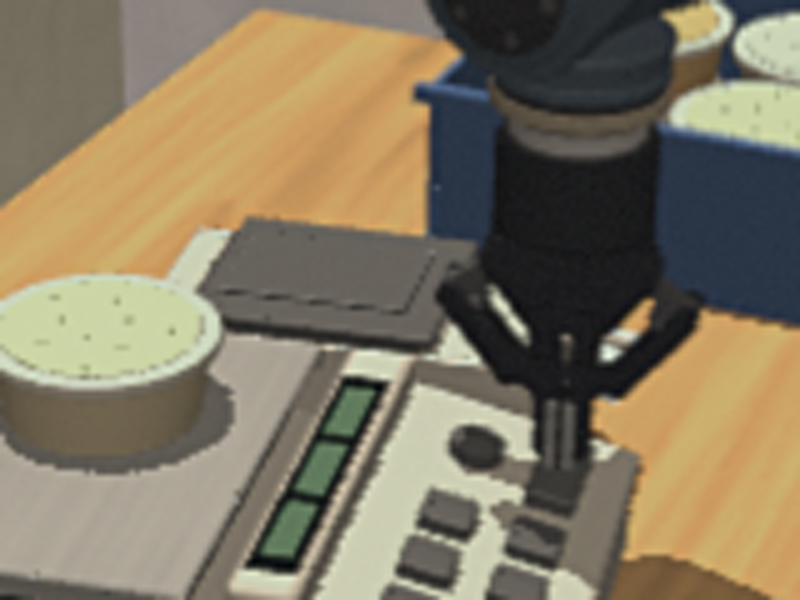

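Cover is shut and the tip hangs just over the print bar (crop 555,480). Press it.

arm_command:
  commands:
    - [[0,0,1.5],[0,0,0],0]
    - [[0,0,3],[0,0,0],0]
    - [[0,0,4],[0,0,0],0]
    - [[0,0,5],[0,0,0],0]
    - [[0,0,6],[0,0,0],0]
    - [[0,0,6],[0,0,0],0]

```text
clock: 12.95
eef_pos: [464.9, -82.8, 95.6]
tool_rot: [3.128, 0.276, 0.006]
force: [1.9, -0.1, 5.5]
grip_width: 0.1
```

arm_command:
  commands:
    - [[0,0,1],[0,0,0],0]
    - [[0,0,2],[0,0,0],0]
    - [[0,0,2],[0,0,0],0]

```text
clock: 13.25
eef_pos: [465.4, -82.8, 94.8]
tool_rot: [3.128, 0.276, 0.008]
force: [-4.8, 3.4, 23.3]
grip_width: 0.1
```

Firm stop. Release, lift high and back clear for a look.

arm_command:
  commands:
    - [[-0.7,0,-3],[0,0,0],0]
    - [[-0.7,0,-12],[0,0,0],0]
    - [[-0.7,0,-35],[0,0,0],0]
    - [[-0.7,0,-75],[0,0,0],0]
    - [[-0.7,0,-120],[0,0,0],0]
    - [[-30,-30,-140],[0,0,0],0]
    - [[-60,-75,-140],[0,0,0],0]
    - [[-80,-120,-140],[0,0,0],0]
    - [[-90,-170,-140],[0,0,0],0]
    - [[-90,-220,-140],[0,0,0],0]
    - [[-90,-270,-140],[0,0,0],0]
    - [[-90,-320,-140],[0,0,0],0]
    - [[-90,-360,-140],[0,0,0],0]
    - [[-90,-360,-140],[0,0,0],0]
    - [[-90,-360,-140],[0,0,0],0]

```text
clock: 14.75
eef_pos: [312.3, 256.3, 233.6]
tool_rot: [3.127, 0.28, 0.006]
force: [-0.1, 0.7, -0.4]
grip_width: -0.0
```

Run:
```python
from h import *
plan((442.3,-164),79)
for n in('top','side'):
    p,d=robot.camera(n);cv2.imwrite(f'pics/{n}7.png',p[:,:,::-1])
    if n=='top':
        m=((p.max(2)<125)&(p.max(2).astype(int)-p.min(2)<40)).astype(np.uint8);m[:, :280]=0;m[:,380:]=0;m[:272]=0;m[318:]=0
        k,l,st,c=cv2.connectedComponentsWithStats(m)
        for i in range(1,k):
            if st[i,4]>60: print(c[i].round(1),by_depth("top",c[i],np.median(d[l==i])).round(1))
        v,u=np.mgrid[0:480,0:640];v=v.ravel();u=u.ravel()
        P=by_depth(n,np.c_[u,v],d[v,u]);P[:,:2]=P[:,:2]@Rz
        P=P[(P[:,0]>530)&(P[:,0]<640)&(P[:,1]>-332)&(P[:,1]<-236)&(abs(P[:,2]-108)<25)]
        A=np.c_[P[:,:2]-[600,-284],np.ones(len(P))];print('cover',np.linalg.lstsq(A,P[:,2],rcond=None)[0])
```

```text
t 14.75 eef [312.3 256.3 233.6] q [352.8 196.9] tipz 216.6 F [-0.1  0.7 -0.4] grip -0.0 ext 17.0
shift [ 88.7 360.7 138.8] turn [ 0.15 -0.22  0.04] world T [464.3 -83.1  96. ]
[358.2 280.4] [[503.8 -75.2  91. ]]
[331.7 285.2] [[493.3 -13.   91. ]]
[314.1 288.6] [[485.9  28.   91.1]]
[296.5 292. ] [[478.5  69.   90.9]]
[361.5 297.3] [[464.4 -83.   82.7]]
[334.9 302.5] [[453.2 -20.3  82.7]]
[317.4 305.9] [[445.9  20.7  82.6]]
[299.8 309.2] [[438.5  62.   82.1]]
cover [1.78564081e-03 6.66482646e-04 1.09492247e+02]
```

View pics/top7.png

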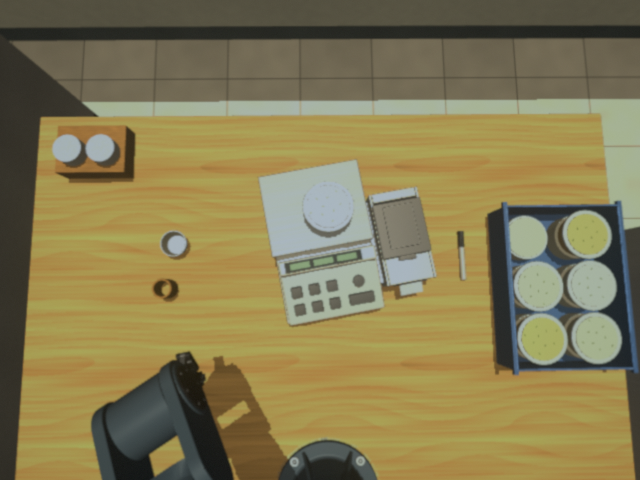

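The cover is level, all the keys are up, and the tub (328,207), cup, core and marker have not moved. The arm is clear, so I'm handing in.

```bash
python3 -c "
from cell import robot
print(robot.close_job(), robot.state()['clock'])"
```

```text
the job is handed in; nothing more can be done
the job is handed in; nothing more can be done
```

I shut the printer cover, then pressed tare, the far-row middle key and print in that order. Each was pushed to its stop and let up before the next, and I handed the job in at about 15 s. There was no verdict.

- **Cover:** I pushed it down with the closed fingertips until it met a firm stop at about 24 N. Depth readings afterwards showed it level, with a slope of about 0.001–0.002 and its face 109.5 mm above the table.
- **Keys:** the force rose sharply at the bottom of each press, to 14 N for tare, 18 N for far middle and 23 N for print. I lifted clear after each one.
- **Last check:** in the final top picture all eight keys were back at their starting heights to within about 1 mm. The tub, cup, core and marker looked unmoved, and the arm was well clear of everything.
- **Disagreements:**
  - The fingertip heights at contact came out about 2 mm lower than the nominal or depth values, so I stopped each push on force rather than on height.
  - My first two fits of the cover's angle were spoiled by stray pixels (one gave 0.02 rad). The fits limited to the cover's face agreed that it was shut.

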